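# Run down the wing nut on the loaded battery test station

## Robot

A 7-joint arm with a two-finger parallel gripper is mounted at the origin on the work surface. World frame = base frame: x ahead of the robot, y to its left, z up, the work surface at z = 0. Lengths are in m, angles in rad, forces in N, time in s.
With the tool pointing down it reaches from about 0.4 to 0.925 m from the base axis. Payload 4.1 kg.
Tool frame: the origin (TCP) lies midway between the tips of the shut fingers; the grasp point (between the pads) lies 19 mm behind it; z points along the fingers, y is the direction in which the jaws open and shut (so a half turn about z gives the same grasp; the last joint's range is limited). The gripper opens to 85 mm and grips with 20 to 120 N. Pads are 22 mm wide; open, the fingers measure 114 mm over their backs; the gripper's body (76 mm by 85 mm) begins 54 mm behind the grasp point. The pads swing forward as they close: fully open they stand 13 mm farther back than shut.
Start: joints at [-1.402, 0.398, 0.045, 1.537, -0.019, 1.207, -0.051], TCP at [0.172, 0.627, 0.231] pointing down, gripper open.
Joint ranges: [-2.82, 2.82], [-0.49, 2.23], [-1.37, 1.46], [0, 2.46], [-1.36, 4.5], [0.23, 2], [-2.94, 2.94]. Speed limits (rad/s): [2.57, 2.57, 3.14, 3.14, 3.14, 3.14, 3.14].

## Interface

Orientations are given as [roll, pitch, yaw] about the fixed x, y, z axes, in that order (R = Rz(yaw) Ry(pitch) Rx(roll)).
In Python, from station import monitor, cams, workorder gives the robot as it stands.
- The arm moves only by the tool arm_command, never from a script. Its argument "plan" is a list of rows, each an object of numbers: "grip": the finger opening in cm, from 0 to 8.54; "dx", "dy", "dz": the shift along the tool's x, y, z in cm; "spin": the turn about the tool's z in rad. In form: [{"grip": .., "dx": .., "dy": .., "dz": .., "spin": ..}, ...]. A call has exactly 10 rows; each row is the pose to reach, as a shift and turn from the pose commanded when the call began, along the tool's axes at that moment; what a row does not reach only later rows make up. A row lasts 1/12 s, in which the tool goes at most 41.7 mm and 7.16 degrees, less where a joint would pass 70% of its speed; a pose out of reach is approached as far as the arm can. A call with a gripper value outside its range is refused whole. The fingers move at their own pace and stop on an object; "squeeze" is the grip in N (left out, the last holds). Time passes only in rows, so rows that repeat a pose let the fingers close, or fill a call up. It gives the time, the measured TCP pose, the force and the opening at its end, in the units of the state.
- monitor.get_state(): the state, without advancing time (a new reading comes with each control period).
- cams.grab_frame(name): name is "scene" or "top" or "wrist"; returns (picture, depth): 400x640x3 uint8, red, green, blue; 400x640 float32, m along the optical axis (not along the pixel's ray), 0 where there is no reading.
- cams.camera_model(name): a dict with "fx", "fy", "cx", "cy" (pixels), "dist" ([k1, k2, p1, p2, k3] as OpenCV has them; the pictures are not rectified), "rvec" (rotation vector, rad) and "tvec" (3), from world to camera coordinates, as OpenCV has them. Camera axes: x right, y down, z forward; pixel columns grow to the right and rows downward; lengths in m; the calibration is good to about 2 mm. A picture is of the moment at which its call begins: read the wrist's pose just before it. camera_model takes no time and is no camera call; for the wrist camera it gives the pose at the moment of the call.
- workorder.sign_off(): hands the job in, once; it reports no verdict.
Trained networks look in the newest picture that a camera, given by its name, has taken for a name from the list of things; names that differ only in an ending like _2 or _b are one class to them, and where a whole thing is asked for, a point or a joint stands for the part that bears it (a point fixed in the world has none). Each returns a list of dicts, best first, with "confidence" (0 to 1); they miss things now and then, are a little off and sometimes report something else, mostly with a low value. They report only what shows in the picture. A call takes as long as a camera call.
- cams.boxes_of(camera, label): "position" ([row, column] in pixels, amid what is visible of it).
- cams.silhouettes(camera, label): "region" (400x640 bool, what is visible of it) and "position" ([row, column] in pixels, amid what is visible of it).
- cams.spot_point(camera, label): "position" ([row, column] in pixels: a listed point, or the origin of a listed thing).
The state is a dict: "clock": time; "joints": joint angles; "qd": joint speeds; "joint_efforts": joint torques, N m; "eef_pos": TCP position; "tcp_rot": TCP orientation; "force": force on the tool from outside, world axes, zero at the start; "wrist_torque": the same for the moment, N m; "opening": finger opening in m.
Only numpy, scipy, OpenCV 4.12 (cv2) and the standard library are available. Lean on these libraries where they do the work, as an engineer would, in place of code of your own. Each camera call takes 0.05 s, during which the arm holds its last target.

## Task

Two cell test stations stand on the bench; one has a flat metal battery cell lying in its nest, the other is empty. With a fingertip, push the wings of the loaded station's loose wing nut round clockwise (seen from above), stroke after stroke, until the nut is run down and its copper clamp plate is down on the cell's tab. Push gently, never pinch or grip the nut, leave the empty station's nut as it is, and do not move or pick up the loose cells, screwdriver or meter around.

Things in the scene. Friction and masses are not known exactly. Their poses are not given: they have to be found in the camera images.
- loaded: Fixed test station holding a flat aluminium cell (46 x 66 x 12 mm, centred 63 mm towards +y, top 34 mm up), its copper tab under the clamp plate. Origin at the table surface below the nut's stud (9 mm steel, top 72 mm up); z up. Grey base x -43..43, y -37..109 mm, 12 mm thick; black block under the clamp 44 x 46 mm, top 30 mm up; blue clip 36 mm up at y 104 mm.
- empty: The other fixed station, the same in every size (base, stud, clamp, nut, guard plate, nest, blue clip) and with the same origin and axes, but with no cell in its nest. Its nut must be left alone.
- loaded_guard (a point): Middle of the inner edge of the loaded station's clear plastic finger guard, top side, 78 mm up and 22 mm from the stud axis in station +x. The guard is an upright plate (near face 34.5 mm from the axis, y -39..39 mm with thin metal side posts) with a 3 mm lip on top reaching in to here over the wings' path: no finger can pass there, so stroke round the open -x side.
- loaded_nut (a joint): Turn of the loaded station's wing nut, rad; grows clockwise seen from above (running down), 0 fully loose, hard stop at 9.0; 8.2 to 9.0 counts as run down (plate on the tab). At value q its two wings point at angles -q and pi - q from the station's +x axis, counterclockwise positive. Turns with about 1 to 2 N at a wing and stays where left; sinks 0.6 mm per rad.
- loaded_nut_top (a point): Point on the axis of the loaded nut at the top of its two flat wings. The wings are 180 degrees apart, 5 mm thick, reach 30 mm from the axis and 21 mm down from this height; hub radius 10 mm, its top 11 mm below this point. This point is 64 mm above the table when run down, up to 69 mm when fully loose.
- loaded_wing (a point): Outer end of one wing of the loaded station's nut, 30 mm from the stud axis, at mid height of the wing.
- empty_wing (a point): Outer end of one wing of the empty station's nut (the same nut), 30 mm from its stud axis.
- loaded_clamp: Copper clamp plate of the loaded station, 34 x 34 x 5 mm, sliding on the stud and carrying the wing nut; origin at the centre of its underside, 32.5 mm above the table when fully down, up to 38 mm when loose.
- round_cell_1: Loose upright cylindrical battery cell, 21 mm diameter, 69 mm tall; origin at the centre of its underside. Bystander.
- round_cell_2: A second such cell. Bystander.
- screwdriver: Loose screwdriver lying on the bench along its x axis. Bystander.
- meter: Loose grey hand-held meter, 140 x 75 x 34 mm, lying flat; origin at the centre of its underside. Bystander.

How it is judged:
At the end, for the whole second after the job is handed in: The loaded station's nut is turned to 8.2 rad or more (its stop is at 9.0) and still, its clamp plate less than 34.5 mm above the station's foot; the empty station's wing is within 10 mm and every loose bystander within 15 mm of where it started (value of joint loaded_nut above 8.2 rad and velocity of joint loaded_nut below 0.1 rad/s and z of loaded_clamp in the frame of loaded below 0.0345 m and distance of empty_wing from where it was at the start of the episode below 0.01 m and distance of each of round_cell_1, round_cell_2, screwdriver, meter from where it was at the start of the episode below 0.015 m); the robot touches nothing.
It fails at once if the loaded station's nut was pinched or forced (over 35 N from the fingers) (contact force between the fingers and loaded_clamp above 35 N).
It fails at once if the empty station's nut was turned (distance of empty_wing from where it was at the start of the episode above 0.01 m).
It fails at once if a loose bystander was moved or lifted (distance of any of round_cell_1, round_cell_2, screwdriver, meter from where it was at the start of the episode above 0.015 m).
It also fails if it takes over 51 s, if anything falls off the work surface, if the arm or the gripper's body presses on something with over 40 N, if the wrist force passes 120 N, or if a joint passes its speed limit or range.

## Working session

There is one attempt and no reset: what is moved stays moved. The work goes in short steps, Python scripts to look and compute and a tool call to move; the robot and the scene stay as the last step left them, time stands still between calls to the robot, and variables do not carry over. Pictures are saved under pics/ and viewed, and the job is handed in when it is done.

Besides the shell and the picture viewer there is one more tool, called after "Request:" as name(argument=value, ...), one argument or row to a line, values as JSON. arm_command: Moves the arm, as the interface text tells. Its arguments: {"type":"object","properties":{"plan":{"type":"array"},"squeeze":{"type":"number"}},"required":["plan"]}

```bash
mkdir -p pics; ls; python3 - <<'E'
from station import monitor, cams, workorder
import cv2,numpy as np
s=monitor.get_state()
for k,v in s.items(): print(k,np.round(v,4))
for c in ("scene","top"):
    im,d=cams.grab_frame(c); cv2.imwrite(f"pics/{c}0.png",im[:,:,::-1])
    m=cams.camera_model(c); print(c,{k:np.round(v,3) for k,v in m.items()})
    np.savez(f"{c}0.npz",im=im,d=d)
    for l in ("loaded","loaded_guard","loaded_nut_top","loaded_wing","empty_wing","empty","loaded_clamp"):
        print(l,[(np.round(r["position"],1).tolist(),round(r["confidence"],2)) for r in cams.spot_point(c,l)])
E
```

```text
pics
clock 0.0
joints [-1.402   0.3992  0.045   1.5379 -0.0187  1.2069 -0.0507]
qd [ 0.0006  0.0012 -0.0008 -0.0005  0.0009  0.0002 -0.0007]
joint_efforts [ 2.00000e-04 -4.75126e+01  1.36500e+00 -2.54226e+01  1.17000e-02
  9.50000e-03  0.00000e+00]
eef_pos [0.1718 0.6262 0.2302]
tcp_rot [-3.1396e+00  1.0000e-04  2.8740e+00]
force [-0.6533  0.1129 -0.0799]
wrist_torque [-0.0303 -0.0219  0.0223]
opening 0.0853
scene {'fx': np.float64(407.709), 'fy': np.float64(407.709), 'cx': np.float64(308.72), 'cy': np.float64(197.93), 'dist': array([-0.08,  0.  ,  0.  ,  0.  ,  0.  ]), 'rvec': array([ 0.835,  2.423, -1.196]), 'tvec': array([ 0.495, -0.181,  1.4  ])}
loaded [([228.8, 365.8], 0.65)]
loaded_guard [([206.3, 364.1], 0.76), ([149.3, 264.3], 0.23)]
loaded_nut_top [([225.8, 262.8], 0.75), ([208.2, 371.6], 0.64)]
loaded_wing [([202.3, 370.5], 0.58)]
empty_wing [([156.8, 291.1], 0.39)]
empty [([177.7, 300.9], 0.88)]
loaded_clamp [([217.1, 369.2], 0.57)]
top {'fx': np.float64(388.867), 'fy': np.float64(388.867), 'cx': np.float64(317.628), 'cy': np.float64(203.519), 'dist': array([-0.077,  0.   ,  0.   ,  0.   ,  0.   ]), 'rvec': array([ 2.184, -2.144,  0.093]), 'tvec': array([0.033, 0.625, 1.12 ])}
loaded [([235.3, 290.5], 0.88), ([226.9, 295.6], 0.24)]
loaded_guard [([227.3, 293.0], 0.61), ([240.8, 294.6], 0.17)]
loaded_nut_top [([232.8, 289.4], 0.46)]
loaded_wing [([242.3, 294.7], 0.59)]
empty_wing [([228.3, 401.6], 0.58)]
empty [([233.6, 385.5], 0.74)]
loaded_clamp [([231.7, 291.8], 0.56)]
```

```bash
python3 - <<'E'
import cv2,numpy as np
a=np.load("top0.npz")["im"][:,:,::-1]
cv2.imwrite("pics/topz.png",cv2.resize(a[160:320,220:440],None,fx=3.6,fy=3.6,interpolation=cv2.INTER_CUBIC))
E
```

```text
(no output)
```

View pics/top0.png

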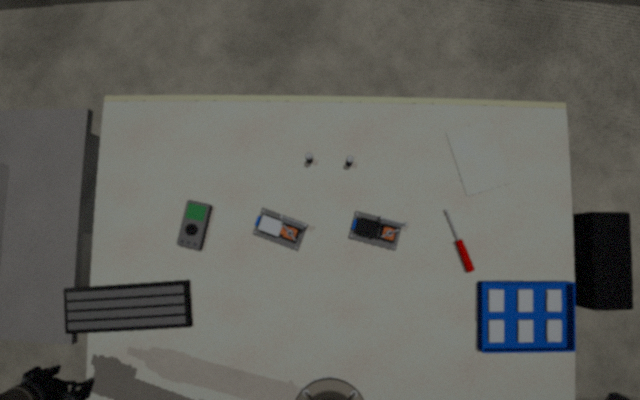

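View pics/scene0.png

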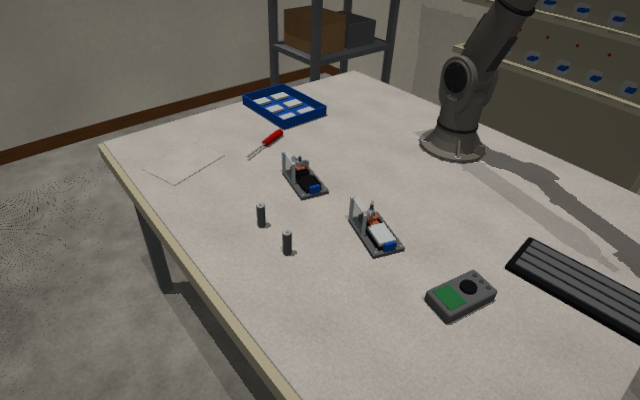

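View pics/topz.png

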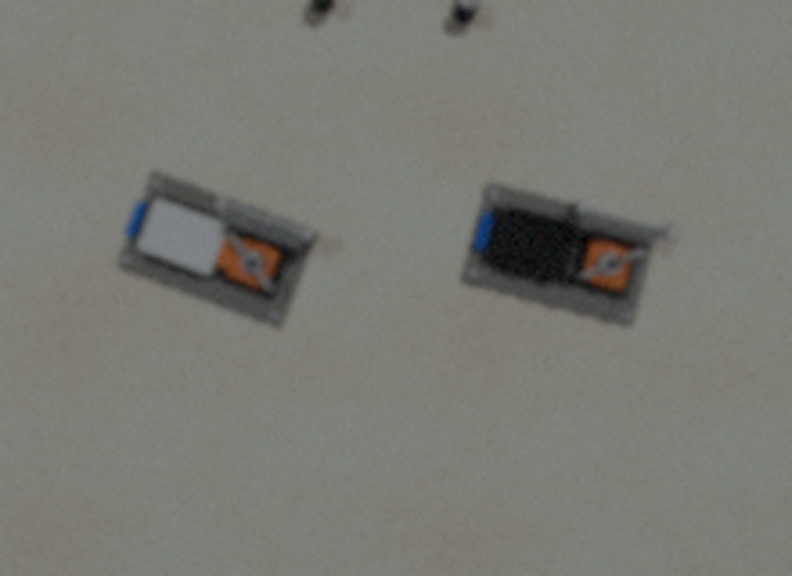

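The loaded station is the left one in the top view (white cell, stud near row 233, col 290). The empty one has its stud near row 233, col 388. The guards are on the far side (image up), so the open side faces the robot. Next I'll turn these pixels into positions.

```bash
cat > h.py <<'E'
import cv2,numpy as np
from station import monitor, cams, workorder
def ray(m,px):  # px = [row,col]
    K=np.array([[m["fx"],0,m["cx"]],[0,m["fy"],m["cy"]],[0,0,1]])
    u=cv2.undistortPoints(np.array([[[px[1],px[0]]]],float),K,np.array(m["dist"])).ravel()
    R=cv2.Rodrigues(np.array(m["rvec"],float))[0]; t=np.array(m["tvec"],float).ravel()
    return -R.T@t, R.T@np.array([u[0],u[1],1.0])
def atz(m,px,z):
    c,d=ray(m,px); return c+d*(z-c[2])/d[2]
def proj(m,P):
    K=np.array([[m["fx"],0,m["cx"]],[0,m["fy"],m["cy"]],[0,0,1]])
    p=cv2.projectPoints(np.atleast_2d(np.array(P,float)),np.array(m["rvec"],float),np.array(m["tvec"],float),K,np.array(m["dist"]))[0].reshape(-1,2)
    return p[:,::-1]
E
python3 - <<'E'
from h import *
m=cams.camera_model("top")
z=lambda x,y:(160+y/3.6,220+x/3.6)
for n,p,h in (("stud",z(252,262),.07),("w1",z(230,238),.067),("w2",z(273,290),.067),("cellc",z(181,237),.034),("clip",z(136,220),.036),
  ("empstud",z(609,264),.07),("c1",(160,309),.05),("c2",(162,349),.05),("base corner FR",z(280,326),.012),("base FL",z(123,266),.012)):
    print(n,np.round(atz(m,p,h),3))
print(np.round(atz(m,(235.3,290.5),0),3),np.round(atz(m,(227.3,293),.078),3),np.round(atz(m,(242.3,294.7),.055),3))
s=cams.camera_model("wrist");R=cv2.Rodrigues(np.array(s["rvec"],float))[0]; print("wrist cam pos",-R.T@np.ravel(s["tvec"]),"axes",np.round(R,2),s["fx"])
E
```

```text
stud [0.535 0.121 0.07 ]
w1 [0.554 0.139 0.067]
w2 [0.513 0.104 0.067]
cellc [0.555 0.183 0.034]
clip [0.568 0.22  0.036]
empstud [ 0.539 -0.161  0.07 ]
c1 [0.75  0.072 0.05 ]
c2 [ 0.746 -0.046  0.05 ]
base corner FR [0.484 0.101 0.012]
base FL [0.531 0.233 0.012]
[0.529 0.125 0.   ] [0.55  0.112 0.078] [0.508 0.108 0.055]
wrist cam pos [0.09397491 0.648093   0.37321051] axes [[ 0.26  0.96 -0.  ]
 [ 0.92 -0.25  0.31]
 [ 0.3  -0.08 -0.95]] 284.8470660868896
```

Request:
arm_command(
  plan=[
    {"grip": 0,"dx": -3,"dy": -2.4,"dz": 0,"spin": 0},
    {"grip": 0,"dx": -6,"dy": -4.7,"dz": 0,"spin": 0},
    {"grip": 0,"dx": -9,"dy": -7,"dz": 0,"spin": 0},
    {"grip": 0,"dx": -12,"dy": -9.4,"dz": 0,"spin": 0},
    {"grip": 0,"dx": -15,"dy": -11.8,"dz": 0,"spin": 0},
    {"grip": 0,"dx": -18,"dy": -14.2,"dz": 0,"spin": 0},
    {"grip": 0,"dx": -21,"dy": -16.5,"dz": 0,"spin": 0},
    {"grip": 0,"dx": -24,"dy": -18.9,"dz": 0,"spin": 0},
    {"grip": 0,"dx": -27,"dy": -21.2,"dz": 0,"spin": 0},
    {"grip": 0,"dx": -30,"dy": -23.6,"dz": 0,"spin": 0},
  ],
  squeeze=20,
)

```text
clock: 1.63
eef_pos: [0.3998, 0.3184, 0.2317]
tcp_rot: [3.14, 0.0, 2.874]
force: [1.0, 0.8, -1.1]
opening: -0.0004
```

Request:
arm_command(
  plan=[
    {"grip": 0,"dx": -3,"dy": -2.4,"dz": 0,"spin": 0},
    {"grip": 0,"dx": -6,"dy": -4.7,"dz": 0,"spin": 0},
    {"grip": 0,"dx": -9,"dy": -7,"dz": 0,"spin": 0},
    {"grip": 0,"dx": -12,"dy": -9.4,"dz": 0,"spin": 0},
    {"grip": 0,"dx": -15,"dy": -11.8,"dz": 0,"spin": 0},
    {"grip": 0,"dx": -17.5,"dy": -13.8,"dz": 0,"spin": 0},
    {"grip": 0,"dx": -19,"dy": -15,"dz": 0.5,"spin": 0},
    {"grip": 0,"dx": -19.9,"dy": -15.7,"dz": 1,"spin": 0},
    {"grip": 0,"dx": -19.9,"dy": -15.7,"dz": 1,"spin": 0},
    {"grip": 0,"dx": -19.9,"dy": -15.7,"dz": 1,"spin": 0},
  ],
)

```text
clock: 2.47
eef_pos: [0.549, 0.1157, 0.2211]
tcp_rot: [-3.142, -0.001, 2.873]
force: [-0.0, -0.1, 0.9]
opening: -0.0003
```

```bash
python3 - <<'E'
from h import *
s=monitor.get_state(); print(s["clock"],np.round(s["eef_pos"],4),np.round(s["tcp_rot"],4),np.round(s["joints"],3),np.round(s["force"],2),s["opening"])
m=cams.camera_model("wrist"); im,d=cams.grab_frame("wrist"); cv2.imwrite("pics/w1.png",im[:,:,::-1])
np.savez("w1.npz",im=im,d=d,**m)
for l in ("loaded","loaded_guard","loaded_nut_top","loaded_wing","loaded_clamp"):
    print(l,[(np.round(r["position"],1).tolist(),round(r["confidence"],2)) for r in cams.spot_point("wrist",l)])
E
```

```text
2.4667 [0.549  0.1157 0.2211] [-3.1416e+00 -8.0000e-04  2.8726e+00] [-0.623  0.266  0.41   1.774 -0.117  1.127  1.127] [-0.03 -0.13  0.86] -0.0002938310352581437
loaded [([156.4, 326.9], 0.62)]
loaded_guard [([193.1, 326.1], 0.71)]
loaded_nut_top [([169.8, 325.2], 0.86)]
loaded_wing [([148.2, 309.4], 0.66)]
loaded_clamp [([165.4, 324.7], 0.91)]
```

View pics/w1.png

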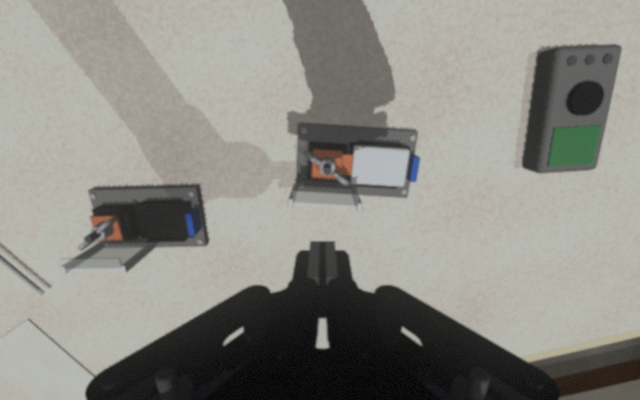

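```bash
python3 - <<'E'
from h import *
f=np.load("w1.npz"); a=f["im"][:,:,::-1]
cv2.imwrite("pics/w1z.png",cv2.resize(a[115:215,280:430],None,fx=5.3,fy=5.3,interpolation=cv2.INTER_CUBIC))
for l,p,z in (("nut",(169,325.5),.067),("guard",(193.1,326.1),.078),("clamp",(165.4,324.7),.035),("wing",(148.2,309.4),.056),("loaded",(156.4,326.9),0)): print(l,np.round(atz(f,p,z),4))
E
```

```text
nut [0.5346 0.1232 0.067 ]
guard [0.5572 0.1176 0.078 ]
clamp [0.5371 0.1219 0.035 ]
wing [0.5104 0.112  0.056 ]
loaded [0.5336 0.1261 0.    ]
```

View pics/w1z.png

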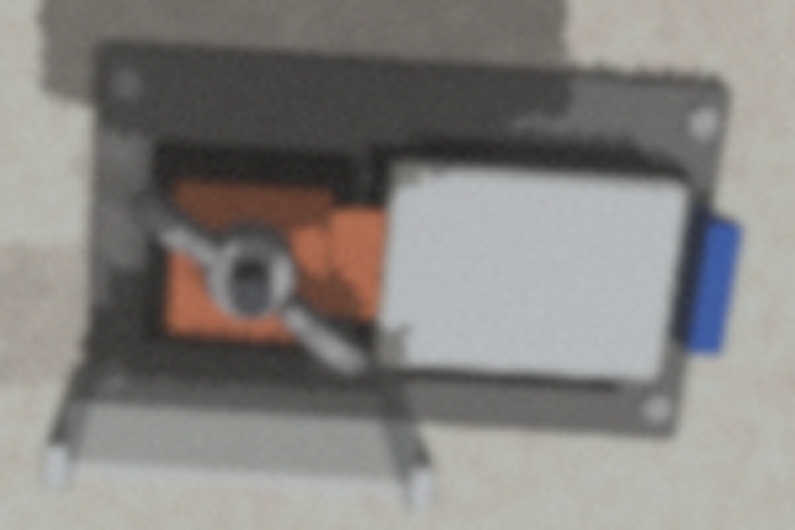

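```bash
python3 - <<'E'
from h import *
from scipy.optimize import least_squares
f=dict(np.load("w1.npz"))
L=[((393,162),(-23,30,34)),((690,180),(-23,96,34)),((663,380),(23,96,34)),((378,360),(23,30,34)),((101,42),(-43,-37,12)),((730,82),(-43,109,12)),((674,435),(43,109,12)),((251,285),(0,0,72))]
px=np.array([(115+b/5.3-.4,280+a/5.3-.4) for (a,b),_ in L]); P=np.array([p for _,p in L])/1e3
def W(v,P):
    c,s=np.cos(v[2]),np.sin(v[2]); P=np.atleast_2d(P)
    return np.c_[v[0]+c*P[:,0]-s*P[:,1], v[1]+s*P[:,0]+c*P[:,1], P[:,2]]
r=least_squares(lambda v:(proj(f,W(v,P))-px).ravel(),[.535,.122,-.31]); v=r.x
print(v,np.degrees(v[2])); print(np.round(r.fun.reshape(-1,2),1))
# wings top: ends
for p in ((150,207),(345,362)):
    w=atz(f,(115+p[1]/5.3-.4,280+p[0]/5.3-.4),.066)-[v[0],v[1],0]; c,s=np.cos(v[2]),np.sin(v[2])
    l=np.array([c*w[0]+s*w[1],-s*w[0]+c*w[1]])*1e3; print(l,np.hypot(*l),np.degrees(np.arctan2(l[1],l[0])))
np.save("pose.npy",v)
E
```

```text
[ 0.53452858  0.12445142 -0.33254954] -19.05368517293824
[[-0.7 -0.1]
 [-0.4  0.9]
 [ 0.2 -0.1]
 [ 0.6 -1. ]
 [-1.  -1.2]
 [-0.4  1.2]
 [ 0.6  0.7]
 [ 1.3 -0.3]]
[-14.41405639 -20.5725993 ] 25.11965094356036 -125.01675461564778
[14.63415591 20.55624641] 25.23326744163467 54.552632685378676
```

```bash
python3 - <<'E'
from h import *
f=dict(np.load("w1.npz")); d=f["d"]; v=np.load("pose.npy"); 
def zmap(p):
    (a,b)=p; r,c=115+b/5.3-.4,280+a/5.3-.4
    o=[]
    for i in (-1,0,1):
        for j in (-1,0,1):
            rr,cc=int(round(r))+i,int(round(c))+j
            C,D=ray(f,(rr,cc)); o.append((C+D*d[rr,cc])[2])
    return np.median(o),np.std(o)
for n,p in (("cell",(480,250)),("cell2",(600,300)),("cell3",(450,330)),("base",(400,80)),("base2",(660,100)),("plate",(195,310)),("plate",(190,265)),("plate",(270,215)),("table",(500,500)),("tab",(355,240))): print(n,np.round(zmap(p),4))
# stroke path
def C(phi,rc=20,a=11,b=8,ex=0):
    u=np.array([np.cos(phi),np.sin(phi)]);n=np.array([-u[1],u[0]])
    return rc*u+(a*abs(n[0])+b*abs(n[1])+2.5+ex)*n
for k in range(0,196,9): print(-125-k, np.round(C(np.radians(-125-k)),1))
E
```

```text
cell [0.0335 0.0007]
cell2 [0.0333 0.0007]
cell3 [0.033  0.0005]
base [0.0108 0.0006]
base2 [0.0111 0.0004]
plate [0.0403 0.001 ]
plate [0.0408 0.0008]
plate [0.0408 0.0009]
table [-0.0012  0.0008]
tab [0.0317 0.0005]
-125 [  1.7 -25.6]
-134 [ -2.4 -25.5]
-143 [ -6.6 -24.4]
-152 [-10.7 -22.4]
-161 [-14.5 -19.4]
-170 [-17.6 -15.6]
-179 [-19.8 -11. ]
-188 [-21.5  -9.1]
-197 [-23.   -6.9]
-206 [-24.3  -4.3]
-215 [-25.2  -1.1]
-224 [-25.4   2.5]
-233 [-24.9   6.3]
-242 [-23.5  10.2]
-251 [-21.2  13.9]
-260 [-18.   17.1]
-269 [-14.   19.8]
-278 [-11.6  21.8]
-287 [-8.8 23.6]
-296 [-5.5 24.9]
-305 [-1.7 25.6]
-314 [ 2.4 25.5]
```

Request:
arm_command(
  plan=[
    {"grip": 0,"dx": 0.3,"dy": -0.6,"dz": 1.5,"spin": 0.03},
    {"grip": 0,"dx": 0.7,"dy": -1.2,"dz": 3.5,"spin": 0.063},
    {"grip": 0,"dx": 1,"dy": -1.8,"dz": 6,"spin": 0.063},
    {"grip": 0,"dx": 1.35,"dy": -2.4,"dz": 8,"spin": 0.063},
    {"grip": 0,"dx": 1.35,"dy": -2.4,"dz": 10,"spin": 0.063},
    {"grip": 0,"dx": 1.35,"dy": -2.4,"dz": 11.5,"spin": 0.063},
    {"grip": 0,"dx": 1.35,"dy": -2.4,"dz": 12.1,"spin": 0.063},
    {"grip": 0,"dx": 1.35,"dy": -2.4,"dz": 12.1,"spin": 0.063},
    {"grip": 0,"dx": 1.35,"dy": -2.4,"dz": 12.1,"spin": 0.063},
    {"grip": 0,"dx": 1.35,"dy": -2.4,"dz": 12.1,"spin": 0.063},
  ],
)

```text
clock: 3.6
eef_pos: [0.5309, 0.0967, 0.1015]
tcp_rot: [3.14, 0.002, 2.811]
force: [0.5, -0.1, 1.5]
opening: -0.0001
```

```bash
python3 - <<'E'
from h import *
s=monitor.get_state(); print(s["clock"],np.round(s["eef_pos"],4),np.round(s["tcp_rot"],4),np.round(s["force"],2))
v=np.load("pose.npy"); v[1]=.124; c,sn=np.cos(v[2]),np.sin(v[2]); w=s["eef_pos"][:2]-v[:2]; print("local mm",1e3*(c*w[0]+sn*w[1]),1e3*(-sn*w[0]+c*w[1]))
m=cams.camera_model("wrist"); im,d=cams.grab_frame("wrist"); 
cv2.imwrite("pics/w2.png",im[:,:,::-1])
np.savez("w2.npz",im=im,d=d,**m)
E
```

```text
3.6 [0.5309 0.0967 0.1015] [3.1400e+00 1.9000e-03 2.8112e+00] [ 0.48 -0.12  1.54]
local mm 5.457080353831148 -26.956033899029016
```

View pics/w2.png

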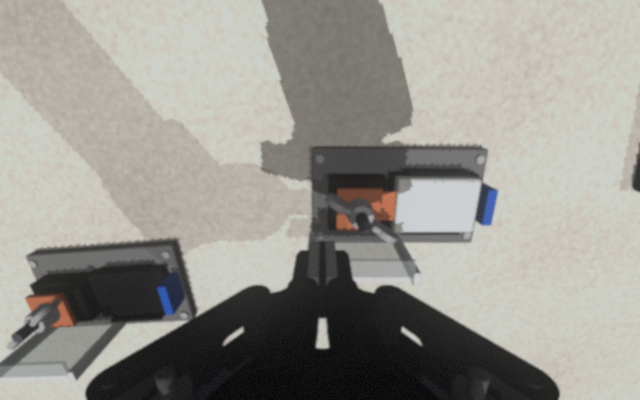

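Request:
arm_command(
  plan=[
    {"grip": 0,"dx": 0,"dy": 0,"dz": 0.6,"spin": 0},
    {"grip": 0,"dx": 0,"dy": 0,"dz": 1.2,"spin": 0},
    {"grip": 0,"dx": 0,"dy": 0,"dz": 1.8,"spin": 0},
    {"grip": 0,"dx": 0,"dy": 0,"dz": 2.4,"spin": 0},
    {"grip": 0,"dx": 0,"dy": 0,"dz": 3,"spin": 0},
    {"grip": 0,"dx": 0,"dy": 0,"dz": 3.6,"spin": 0},
    {"grip": 0,"dx": 0,"dy": 0,"dz": 4.0,"spin": 0},
    {"grip": 0,"dx": 0,"dy": 0,"dz": 4.2,"spin": 0},
    {"grip": 0,"dx": 0,"dy": 0,"dz": 4.2,"spin": 0},
    {"grip": 0,"dx": 0,"dy": 0,"dz": 4.2,"spin": 0},
  ],
)

```text
clock: 4.48
eef_pos: [0.53, 0.0963, 0.0583]
tcp_rot: [3.142, 0.0, 2.811]
force: [-0.9, -0.0, -0.5]
opening: 0.0002
```

```bash
cat > st.py <<'E'
from h import *
s=monitor.get_state(); print(s["clock"],np.round(s["eef_pos"],4),np.round(s["tcp_rot"],4),np.round(s["force"],2))
v=np.load("pose.npy"); v[1]=.124; c,sn=np.cos(v[2]),np.sin(v[2]); w=s["eef_pos"][:2]-v[:2]; print("local mm",1e3*(c*w[0]+sn*w[1]),1e3*(-sn*w[0]+c*w[1]))
E
python3 st.py
```

```text
4.4833 [0.53   0.0963 0.0583] [3.1415e+00 1.0000e-04 2.8108e+00] [-0.86 -0.01 -0.45]
local mm 4.7542484286486175 -27.706506504367265
```

Request:
arm_command(
  plan=[
    {"grip": 0,"dx": 0.17,"dy": 0.11,"dz": 0,"spin": 0},
    {"grip": 0,"dx": 0.3,"dy": 0.21,"dz": 0,"spin": 0},
    {"grip": 0,"dx": 0.5,"dy": 0.21,"dz": 0,"spin": 0},
    {"grip": 0,"dx": 0.71,"dy": 0.22,"dz": 0,"spin": 0},
    {"grip": 0,"dx": 0.92,"dy": 0.27,"dz": 0,"spin": 0},
    {"grip": 0,"dx": 1.13,"dy": 0.33,"dz": 0,"spin": 0},
    {"grip": 0,"dx": 1.34,"dy": 0.43,"dz": 0,"spin": 0},
    {"grip": 0,"dx": 1.54,"dy": 0.53,"dz": 0,"spin": 0},
    {"grip": 0,"dx": 1.73,"dy": 0.67,"dz": 0,"spin": 0},
    {"grip": 0,"dx": 1.92,"dy": 0.83,"dz": 0,"spin": 0},
  ],
)

```text
clock: 5.32
eef_pos: [0.5138, 0.1104, 0.0582]
tcp_rot: [-3.141, -0.001, 2.811]
force: [0.1, -2.1, 0.5]
opening: 0.0001
```

```bash
cat > pic.py <<'E'
import sys
from h import *
m=cams.camera_model("wrist"); im,d=cams.grab_frame("wrist"); n=sys.argv[1]
np.savez(n+".npz",im=im,d=d,**m)
v=np.load("pose.npy"); r,c=proj(m,[v[0],v[1],.066])[0].astype(int); print("nut px",r,c)
r0=max(0,min(r-50,300)); c0=max(0,min(c-65,510)); print("crop",r0,c0)
cv2.imwrite(f"pics/{n}.png",cv2.resize(im[r0:r0+100,c0:c0+130,::-1],None,fx=6,fy=6,interpolation=cv2.INTER_CUBIC))
E
python3 st.py; python3 pic.py w3
```

```text
5.3167 [0.5138 0.1104 0.0582] [-3.1411e+00 -8.0000e-04  2.8109e+00] [ 0.08 -2.12  0.47]
local mm -15.160488529389486 -19.657083792261197
nut px 286 358
crop 236 293
```

View pics/w3.png

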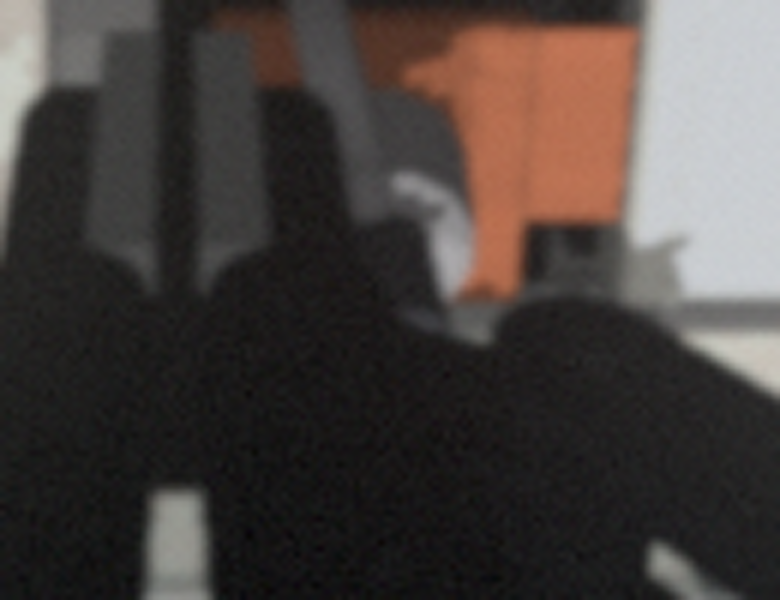

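The nut is turning under about 2 N. The visible fingers are roughly 26 mm wide in y, wider than I assumed, so the wing is nearly at -170°. I'll recompute the path with that width.

```bash
python3 - <<'E'
import numpy as np
def C(phi,rc=20,a=11,b=13,ex=0):
    u=np.array([np.cos(phi),np.sin(phi)]);n=np.array([-u[1],u[0]])
    return rc*u+(a*abs(n[0])+b*abs(n[1])+2.5+ex)*n
p=np.array([-15.2,-19.7])
for k in range(-171,-320,-4): 
    c=C(np.radians(k)); print(k, np.round(c,1), "d", np.round(((p-c)[0]/10,(c-p)[1]/10),2))
E
```

```text
-171 [-17.1 -20. ] d [ 0.19 -0.03]
-175 [-18.5 -18.1] d [0.33 0.16]
-179 [-19.7 -16. ] d [0.45 0.37]
-183 [-20.8 -15. ] d [0.56 0.47]
-187 [-21.9 -14.2] d [0.67 0.55]
-191 [-22.9 -13.2] d [0.77 0.65]
-195 [-24.  -12.1] d [0.88 0.76]
-199 [-24.9 -10.9] d [0.97 0.88]
-203 [-25.7  -9.5] d [1.05 1.02]
-207 [-26.5  -7.9] d [1.13 1.18]
-211 [-27.1  -6.2] d [1.19 1.35]
-215 [-27.5  -4.5] d [1.23 1.52]
-219 [-27.8  -2.6] d [1.26 1.71]
-223 [-27.9  -0.6] d [1.27 1.91]
-227 [-27.8   1.4] d [1.26 2.11]
-231 [-27.5   3.4] d [1.23 2.31]
-235 [-27.    5.5] d [1.18 2.52]
-239 [-26.3   7.6] d [1.11 2.73]
-243 [-25.3   9.6] d [1.01 2.93]
-247 [-24.1  11.5] d [0.89 3.12]
-251 [-22.7  13.3] d [0.75 3.3 ]
-255 [-21.1  15.1] d [0.59 3.48]
-259 [-19.3  16.6] d [0.41 3.63]
-263 [-17.3  18. ] d [0.21 3.77]
-267 [-15.2  19.2] d [-0.    3.89]
-271 [-13.4  20.2] d [-0.18  3.99]
-275 [-12.8  21.2] d [-0.24  4.09]
-279 [-12.1  22.2] d [-0.31  4.19]
-283 [-11.2  23.1] d [-0.4   4.28]
-287 [-10.2  24. ] d [-0.5   4.37]
-291 [-9.1 24.9] d [-0.61  4.46]
-295 [-7.8 25.7] d [-0.74  4.54]
-299 [-6.4 26.4] d [-0.88  4.61]
-303 [-4.9 27. ] d [-1.03  4.67]
-307 [-3.2 27.5] d [-1.2   4.72]
-311 [-1.5 27.8] d [-1.37  4.75]
-315 [ 0.4 27.9] d [-1.56  4.76]
-319 [ 2.3 27.9] d [-1.75  4.76]
```

Request:
arm_command(
  plan=[
    {"grip": 0,"dx": 0.33,"dy": 0.16,"dz": 0,"spin": 0},
    {"grip": 0,"dx": 0.45,"dy": 0.37,"dz": 0,"spin": 0},
    {"grip": 0,"dx": 0.56,"dy": 0.47,"dz": 0,"spin": 0},
    {"grip": 0,"dx": 0.67,"dy": 0.55,"dz": 0,"spin": 0},
    {"grip": 0,"dx": 0.77,"dy": 0.65,"dz": 0,"spin": 0},
    {"grip": 0,"dx": 0.88,"dy": 0.76,"dz": 0,"spin": 0},
    {"grip": 0,"dx": 0.97,"dy": 0.88,"dz": 0,"spin": 0},
    {"grip": 0,"dx": 1.05,"dy": 1.02,"dz": 0,"spin": 0},
    {"grip": 0,"dx": 1.13,"dy": 1.18,"dz": 0,"spin": 0},
    {"grip": 0,"dx": 1.19,"dy": 1.35,"dz": 0,"spin": 0},
  ],
)

```text
clock: 6.2
eef_pos: [0.5072, 0.1272, 0.0582]
tcp_rot: [-3.141, -0.001, 2.811]
force: [-0.6, -2.4, 0.3]
opening: 0.0001
```

Request:
arm_command(
  plan=[
    {"grip": 0,"dx": 0.04,"dy": 0.17,"dz": 0,"spin": 0},
    {"grip": 0,"dx": 0.07,"dy": 0.36,"dz": 0,"spin": 0},
    {"grip": 0,"dx": 0.08,"dy": 0.56,"dz": 0,"spin": 0},
    {"grip": 0,"dx": 0.07,"dy": 0.76,"dz": 0,"spin": 0},
    {"grip": 0,"dx": 0.04,"dy": 0.96,"dz": 0,"spin": 0},
    {"grip": 0,"dx": -0.01,"dy": 1.17,"dz": 0,"spin": 0},
    {"grip": 0,"dx": -0.08,"dy": 1.38,"dz": 0,"spin": 0},
    {"grip": 0,"dx": -0.18,"dy": 1.58,"dz": 0,"spin": 0},
    {"grip": 0,"dx": -0.3,"dy": 1.77,"dz": 0,"spin": 0},
    {"grip": 0,"dx": -0.44,"dy": 1.95,"dz": 0,"spin": 0},
  ],
)

```text
clock: 7.03
eef_pos: [0.5179, 0.1442, 0.0581]
tcp_rot: [-3.141, -0.001, 2.811]
force: [-2.1, -1.4, -0.2]
opening: -0.0006
```

```bash
python3 st.py; python3 pic.py w4
```

```text
7.0333 [0.5179 0.1442 0.0581] [-3.1414e+00 -7.0000e-04  2.8110e+00] [-2.14 -1.4  -0.23]
local mm -22.370700047166046 13.689470272948794
nut px 297 298
crop 247 233
```

View pics/w4.png

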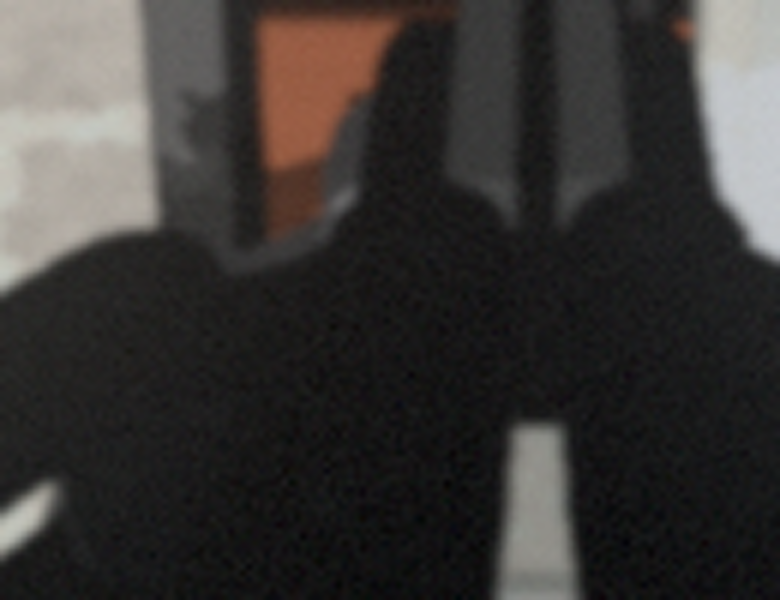

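Request:
arm_command(
  plan=[
    {"grip": 0,"dx": -0.16,"dy": 0.18,"dz": 0,"spin": 0},
    {"grip": 0,"dx": -0.34,"dy": 0.33,"dz": 0,"spin": 0},
    {"grip": 0,"dx": -0.54,"dy": 0.47,"dz": 0,"spin": 0},
    {"grip": 0,"dx": -0.75,"dy": 0.59,"dz": 0,"spin": 0},
    {"grip": 0,"dx": -0.93,"dy": 0.69,"dz": 0,"spin": 0},
    {"grip": 0,"dx": -0.99,"dy": 0.79,"dz": 0,"spin": 0},
    {"grip": 0,"dx": -1.06,"dy": 0.89,"dz": 0,"spin": 0},
    {"grip": 0,"dx": -1.15,"dy": 0.98,"dz": 0,"spin": 0},
    {"grip": 0,"dx": -1.25,"dy": 1.07,"dz": 0,"spin": 0},
    {"grip": 0,"dx": -1.36,"dy": 1.16,"dz": 0,"spin": 0},
  ],
)

```text
clock: 7.92
eef_pos: [0.5346, 0.1508, 0.0583]
tcp_rot: [3.141, -0.0, 2.811]
force: [-2.2, 0.5, 0.3]
opening: 0.0004
```

Request:
arm_command(
  plan=[
    {"grip": 0,"dx": -0.13,"dy": 0.08,"dz": 0,"spin": 0},
    {"grip": 0,"dx": -0.27,"dy": 0.15,"dz": 0,"spin": 0},
    {"grip": 0,"dx": -0.42,"dy": 0.21,"dz": 0,"spin": 0},
    {"grip": 0,"dx": -0.59,"dy": 0.26,"dz": 0,"spin": 0},
    {"grip": 0,"dx": -0.76,"dy": 0.29,"dz": 0,"spin": 0},
    {"grip": 0,"dx": -0.95,"dy": 0.3,"dz": 0,"spin": 0},
    {"grip": 0,"dx": -0.7,"dy": 0.35,"dz": 0,"spin": 0},
    {"grip": 0,"dx": -0.7,"dy": 0.35,"dz": -1.5,"spin": 0},
    {"grip": 0,"dx": -0.7,"dy": 0.35,"dz": -3.5,"spin": 0},
    {"grip": 0,"dx": -0.7,"dy": 0.35,"dz": -5,"spin": 0},
  ],
)

```text
clock: 8.75
eef_pos: [0.5435, 0.1516, 0.1096]
tcp_rot: [3.141, 0.002, 2.811]
force: [0.5, -0.1, 0.0]
opening: -0.0001
```

```bash
python3 st.py; python3 pic.py w5
```

```text
8.75 [0.5435 0.1516 0.1096] [3.1405e+00 2.4000e-03 2.8106e+00] [ 0.51 -0.11  0.02]
local mm -0.4730573265125434 28.99104184870553
nut px 224 281
crop 174 216
```

View pics/w5.png

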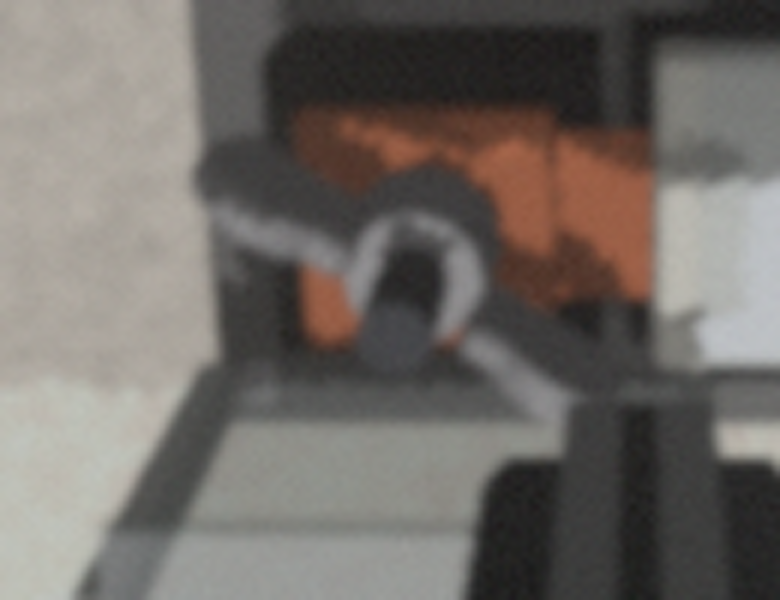

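```bash
python3 - <<'E'
from h import *
f=dict(np.load("w5.npz")); v=np.load("pose.npy"); c,s=np.cos(v[2]),np.sin(v[2])
L=[]
for p in ((215,215),(335,262),(475,345),(560,408)):
    w=atz(f,(174+p[1]/6-.4,216+p[0]/6-.4),.0662)-[v[0],.124,0]
    l=np.array([c*w[0]+s*w[1],-s*w[0]+c*w[1]])*1e3; L.append(l); print(l,np.hypot(*l))
d=L[3]-L[0]; print(np.degrees(np.arctan2(d[1],d[0])), np.mean(L,axis=0))
E
```

```text
[-11.80787377 -20.2401392 ] 23.432650683491286
[-5.96581198 -6.6463245 ] 8.931099699776626
[4.63582428 9.40319493] 10.483841930963003
[12.9346715  19.38530227] 23.30441312479813
58.01890779174545 [-0.05079749  0.47550838]
```

Request:
arm_command(
  plan=[
    {"grip": 0,"dx": -0.2,"dy": -1.2,"dz": 0,"spin": 0},
    {"grip": 0,"dx": -0.3,"dy": -2.8,"dz": 0,"spin": 0},
    {"grip": 0,"dx": -0.4,"dy": -4.4,"dz": 0,"spin": 0},
    {"grip": 0,"dx": -0.5,"dy": -5.4,"dz": 0,"spin": 0},
    {"grip": 0,"dx": -0.52,"dy": -5.7,"dz": 0,"spin": 0},
    {"grip": 0,"dx": -0.52,"dy": -5.7,"dz": 0.5,"spin": 0},
    {"grip": 0,"dx": -0.52,"dy": -5.7,"dz": 1.5,"spin": 0},
    {"grip": 0,"dx": -0.52,"dy": -5.7,"dz": 2.5,"spin": 0},
    {"grip": 0,"dx": -0.52,"dy": -5.7,"dz": 2.5,"spin": 0},
    {"grip": 0,"dx": -0.52,"dy": -5.7,"dz": 2.5,"spin": 0},
  ],
)

```text
clock: 9.63
eef_pos: [0.5279, 0.0965, 0.0819]
tcp_rot: [-3.14, -0.002, 2.812]
force: [0.2, 0.1, 0.0]
opening: -0.0001
```

Request:
arm_command(
  plan=[
    {"grip": 0,"dx": 0,"dy": 0,"dz": 0.4,"spin": 0},
    {"grip": 0,"dx": 0,"dy": 0,"dz": 0.8,"spin": 0},
    {"grip": 0,"dx": 0,"dy": 0,"dz": 1.2,"spin": 0},
    {"grip": 0,"dx": 0,"dy": 0,"dz": 1.6,"spin": 0},
    {"grip": 0,"dx": 0,"dy": 0,"dz": 2,"spin": 0},
    {"grip": 0,"dx": 0,"dy": 0,"dz": 2.4,"spin": 0},
    {"grip": 0,"dx": 0,"dy": 0,"dz": 2.7,"spin": 0},
    {"grip": 0,"dx": 0,"dy": 0,"dz": 2.8,"spin": 0},
    {"grip": 0,"dx": 0,"dy": 0,"dz": 2.8,"spin": 0},
    {"grip": 0,"dx": 0,"dy": 0,"dz": 2.8,"spin": 0},
  ],
)

```text
clock: 10.47
eef_pos: [0.5289, 0.096, 0.0553]
tcp_rot: [3.141, 0.0, 2.811]
force: [-0.3, -0.1, 0.0]
opening: -0.0001
```

```bash
python3 st.py
```

```text
10.4667 [0.5289 0.096  0.0553] [3.1415e+00 1.0000e-04 2.8108e+00] [-0.34 -0.13  0.03]
local mm 3.8132698166974754 -28.277666770397154
```

Request:
arm_command(
  plan=[
    {"grip": 0,"dx": 0.13,"dy": 0.17,"dz": -0.1,"spin": 0},
    {"grip": 0,"dx": 0.33,"dy": 0.27,"dz": -0.1,"spin": 0},
    {"grip": 0,"dx": 0.54,"dy": 0.28,"dz": -0.1,"spin": 0},
    {"grip": 0,"dx": 0.75,"dy": 0.31,"dz": -0.1,"spin": 0},
    {"grip": 0,"dx": 0.95,"dy": 0.36,"dz": -0.1,"spin": 0},
    {"grip": 0,"dx": 1.15,"dy": 0.43,"dz": -0.1,"spin": 0},
    {"grip": 0,"dx": 1.35,"dy": 0.53,"dz": -0.1,"spin": 0},
    {"grip": 0,"dx": 1.55,"dy": 0.63,"dz": -0.1,"spin": 0},
    {"grip": 0,"dx": 1.73,"dy": 0.75,"dz": -0.1,"spin": 0},
    {"grip": 0,"dx": 1.9,"dy": 0.86,"dz": -0.1,"spin": 0},
  ],
)

```text
clock: 11.3
eef_pos: [0.513, 0.1104, 0.0561]
tcp_rot: [-3.141, -0.001, 2.811]
force: [0.8, -1.3, 1.0]
opening: 0.0
```

Request:
arm_command(
  plan=[
    {"grip": 0,"dx": 0.33,"dy": 0.16,"dz": 0,"spin": 0},
    {"grip": 0,"dx": 0.45,"dy": 0.37,"dz": 0,"spin": 0},
    {"grip": 0,"dx": 0.56,"dy": 0.47,"dz": 0,"spin": 0},
    {"grip": 0,"dx": 0.67,"dy": 0.55,"dz": 0,"spin": 0},
    {"grip": 0,"dx": 0.77,"dy": 0.65,"dz": 0,"spin": 0},
    {"grip": 0,"dx": 0.88,"dy": 0.76,"dz": 0,"spin": 0},
    {"grip": 0,"dx": 0.97,"dy": 0.88,"dz": 0,"spin": 0},
    {"grip": 0,"dx": 1.05,"dy": 1.02,"dz": 0,"spin": 0},
    {"grip": 0,"dx": 1.13,"dy": 1.18,"dz": 0,"spin": 0},
    {"grip": 0,"dx": 1.19,"dy": 1.35,"dz": 0,"spin": 0},
  ],
)

```text
clock: 12.13
eef_pos: [0.5065, 0.1271, 0.0562]
tcp_rot: [-3.141, -0.001, 2.811]
force: [-0.4, -1.9, 0.6]
opening: 0.0001
```

```bash
python3 st.py
```

```text
12.1333 [0.5065 0.1271 0.0562] [-3.1414e+00 -6.0000e-04  2.8108e+00] [-0.44 -1.9   0.58]
local mm -27.558698413247498 -6.209256622898306
```

Request:
arm_command(
  plan=[
    {"grip": 0,"dx": 0.04,"dy": 0.17,"dz": 0,"spin": 0},
    {"grip": 0,"dx": 0.07,"dy": 0.36,"dz": 0,"spin": 0},
    {"grip": 0,"dx": 0.08,"dy": 0.56,"dz": 0,"spin": 0},
    {"grip": 0,"dx": 0.07,"dy": 0.76,"dz": 0,"spin": 0},
    {"grip": 0,"dx": 0.04,"dy": 0.96,"dz": 0,"spin": 0},
    {"grip": 0,"dx": -0.01,"dy": 1.17,"dz": 0,"spin": 0},
    {"grip": 0,"dx": -0.08,"dy": 1.38,"dz": 0,"spin": 0},
    {"grip": 0,"dx": -0.18,"dy": 1.58,"dz": 0,"spin": 0},
    {"grip": 0,"dx": -0.3,"dy": 1.77,"dz": 0,"spin": 0},
    {"grip": 0,"dx": -0.44,"dy": 1.95,"dz": 0,"spin": 0},
  ],
)

```text
clock: 12.97
eef_pos: [0.5171, 0.1441, 0.0561]
tcp_rot: [-3.141, -0.001, 2.811]
force: [-0.8, -1.7, -0.2]
opening: -0.0003
```

Request:
arm_command(
  plan=[
    {"grip": 0,"dx": -0.16,"dy": 0.18,"dz": 0,"spin": 0},
    {"grip": 0,"dx": -0.34,"dy": 0.33,"dz": 0,"spin": 0},
    {"grip": 0,"dx": -0.54,"dy": 0.47,"dz": 0,"spin": 0},
    {"grip": 0,"dx": -0.75,"dy": 0.59,"dz": 0,"spin": 0},
    {"grip": 0,"dx": -0.93,"dy": 0.69,"dz": 0,"spin": 0},
    {"grip": 0,"dx": -0.99,"dy": 0.79,"dz": 0,"spin": 0},
    {"grip": 0,"dx": -1.06,"dy": 0.89,"dz": 0,"spin": 0},
    {"grip": 0,"dx": -1.15,"dy": 0.98,"dz": 0,"spin": 0},
    {"grip": 0,"dx": -1.25,"dy": 1.07,"dz": 0,"spin": 0},
    {"grip": 0,"dx": -1.36,"dy": 1.16,"dz": 0,"spin": 0},
  ],
)

```text
clock: 13.8
eef_pos: [0.5337, 0.1507, 0.0563]
tcp_rot: [3.142, -0.001, 2.811]
force: [-1.9, -0.1, 0.1]
opening: 0.0
```

```bash
python3 st.py
```

```text
13.8 [0.5337 0.1507 0.0563] [ 3.1416e+00 -5.0000e-04  2.8110e+00] [-1.93 -0.13  0.05]
local mm -9.487153686555985 24.95516781558288
```

Request:
arm_command(
  plan=[
    {"grip": 0,"dx": -0.13,"dy": 0.08,"dz": 0,"spin": 0},
    {"grip": 0,"dx": -0.27,"dy": 0.15,"dz": 0,"spin": 0},
    {"grip": 0,"dx": -0.42,"dy": 0.21,"dz": 0,"spin": 0},
    {"grip": 0,"dx": -0.59,"dy": 0.26,"dz": 0,"spin": 0},
    {"grip": 0,"dx": -0.76,"dy": 0.29,"dz": 0,"spin": 0},
    {"grip": 0,"dx": -0.95,"dy": 0.3,"dz": 0,"spin": 0},
    {"grip": 0,"dx": -1.1,"dy": 0.3,"dz": 0,"spin": 0},
    {"grip": 0,"dx": -1.25,"dy": 0.28,"dz": 0,"spin": 0},
    {"grip": 0,"dx": -1.38,"dy": 0.26,"dz": 0,"spin": 0},
    {"grip": 0,"dx": -1.5,"dy": 0.24,"dz": 0,"spin": 0},
  ],
)

```text
clock: 14.63
eef_pos: [0.5491, 0.148, 0.0564]
tcp_rot: [3.141, 0.0, 2.811]
force: [-1.9, 0.1, 0.0]
opening: -0.0
```

```bash
python3 st.py
```

```text
14.6333 [0.5491 0.148  0.0564] [3.1413 0.     2.8108] [-1.89  0.06  0.03]
local mm 5.8913368059505755 27.433045890814153
```

Now I'll back off, raise the tool and look.

Request:
arm_command(
  plan=[
    {"grip": 0,"dx": 0.15,"dy": 0.05,"dz": 0,"spin": 0},
    {"grip": 0,"dx": 0.3,"dy": 0.1,"dz": 0,"spin": 0},
    {"grip": 0,"dx": 0.3,"dy": 0.1,"dz": -1,"spin": 0},
    {"grip": 0,"dx": 0.3,"dy": 0.1,"dz": -2,"spin": 0},
    {"grip": 0,"dx": 0.3,"dy": 0.1,"dz": -3.5,"spin": 0},
    {"grip": 0,"dx": 0.3,"dy": 0.1,"dz": -5,"spin": 0},
    {"grip": 0,"dx": 0,"dy": 0.1,"dz": -6.5,"spin": 0},
    {"grip": 0,"dx": -1,"dy": 0.1,"dz": -8,"spin": 0},
    {"grip": 0,"dx": -2,"dy": 0.1,"dz": -8,"spin": 0},
    {"grip": 0,"dx": -2,"dy": 0.1,"dz": -8,"spin": 0},
  ],
)

```text
clock: 15.47
eef_pos: [0.5712, 0.1414, 0.1383]
tcp_rot: [3.139, 0.005, 2.809]
force: [-1.1, -0.9, 0.2]
opening: 0.0005
```

```bash
python3 st.py; python3 pic.py w6
```

```text
15.4667 [0.5712 0.1414 0.1383] [3.1392 0.0052 2.8091] [-1.15 -0.86  0.18]
local mm 29.00762693691587 28.46681204955178
nut px 174 285
crop 124 220
```

View pics/w6.png

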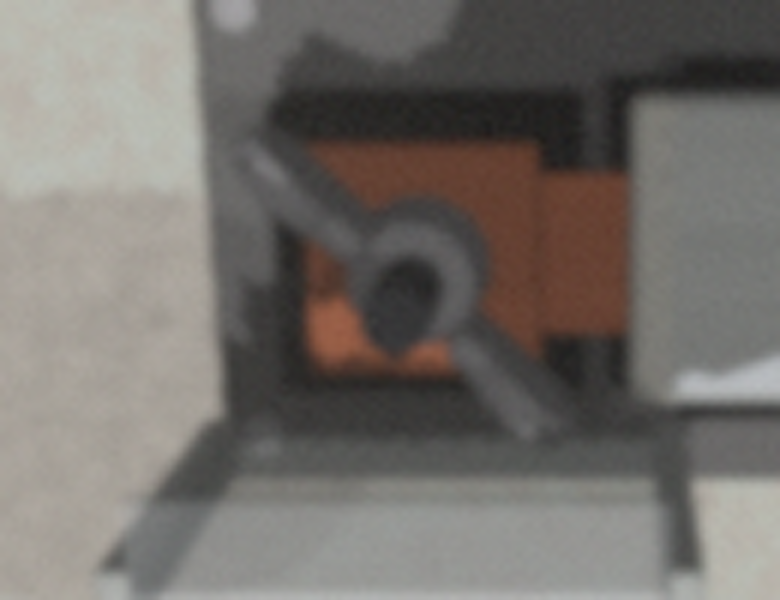

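```bash
python3 - <<'E'
from h import *
f=dict(np.load("w6.npz")); v=np.load("pose.npy"); c,s=np.cos(v[2]),np.sin(v[2])
L=[]
for p in ((254,158),(340,238),(472,350),(530,422)):
    w=atz(f,(124+p[1]/6-.4,220+p[0]/6-.4),.0645)-[v[0],.124,0]
    l=np.array([c*w[0]+s*w[1],-s*w[0]+c*w[1]])*1e3; L.append(l); print(l,np.hypot(*l))
d=L[3]-L[0]; a=np.degrees(np.arctan2(d[1],d[0])); print(a, np.mean(L,axis=0), "q",np.radians(540-a)-0, np.radians(360+180-a))
d=f["d"]
def zz(p):
    r,cc=int(124+p[1]/6),int(220+p[0]/6); o=[]
    for i in (-2,-1,0,1,2):
        for j in (-2,-1,0,1,2):
            C,D=ray(f,(r+i,cc+j)); o.append((C+D*d[r+i,cc+j])[2])
    return round(float(np.median(o)),4)
print("plate",zz((500,180)),zz((510,250)),zz((345,170)),"cell",zz((700,200)),zz((720,300)),"tab",zz((590,250)))
E
```

```text
[-18.77637337 -16.94328029] 25.290847039023898
[-8.55719519 -6.62659294] 10.822999750665069
[6.25357462 9.83359234] 11.653614626477559
[16.10577281 17.23632949] 23.589976093902482
44.41717405752936 [-1.24355528  0.87501215] q 8.649552029034083 8.649552029034083
plate 0.0368 0.0368 0.0368 cell 0.033 0.0333 tab 0.031
```

Request:
arm_command(
  plan=[
    {"grip": 0,"dx": 0,"dy": 0,"dz": -1,"spin": 0},
    {"grip": 0,"dx": 0,"dy": 0,"dz": -2,"spin": 0},
    {"grip": 0,"dx": 0,"dy": 0,"dz": -3,"spin": 0},
    {"grip": 0,"dx": 0,"dy": 0,"dz": -4,"spin": 0},
    {"grip": 0,"dx": 0,"dy": 0,"dz": -5,"spin": 0},
    {"grip": 0,"dx": 0,"dy": 0,"dz": -5,"spin": 0},
    {"grip": 0,"dx": 0,"dy": 0,"dz": -5,"spin": 0},
    {"grip": 0,"dx": 0,"dy": 0,"dz": -5,"spin": 0},
    {"grip": 0,"dx": 0,"dy": 0,"dz": -5,"spin": 0},
    {"grip": 0,"dx": 0,"dy": 0,"dz": -5,"spin": 0},
  ],
)

```text
clock: 16.35
eef_pos: [0.5676, 0.1423, 0.1857]
tcp_rot: [-3.141, -0.001, 2.811]
force: [0.4, 0.2, -0.2]
opening: 0.0001
```

```bash
python3 - <<'E'
from h import *
im,d=cams.grab_frame("scene"); cv2.imwrite("pics/s9.png",im[:,:,::-1])
o=np.load("scene0.npz")["im"]; df=np.abs(im.astype(int)-o).max(2)
for n,(r,c) in dict(c1=(215,261),c2=(243,287),screw=(144,266),meter=(296,461),empty=(165,295)).items():
    print(n,np.percentile(df[r-18:r+18,c-18:c+18],[50,99]))
print(workorder.sign_off())
E
```

```text
c1 [ 9. 10.]
c2 [ 9. 10.]
screw [ 9. 10.]
meter [5. 9.]
empty [ 7. 10.]
the job is handed in; nothing more can be done
None
```

View pics/s9.png

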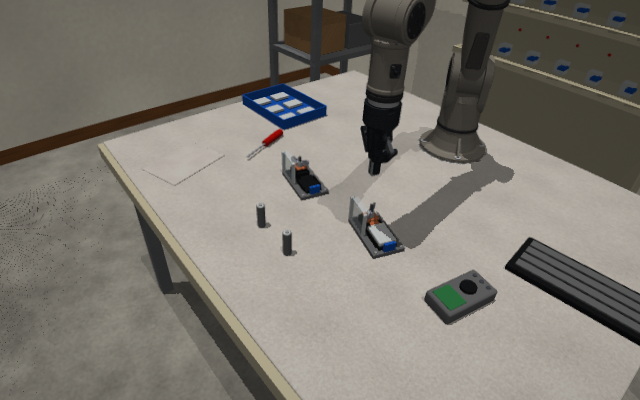

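The loaded station's nut is run down and its clamp plate is on the cell's tab. I turned it with the shut fingertips in two clockwise strokes round the open side, from about 2.2 rad to about 8.65 rad, and handed the job in at about 16.4 s. `sign_off` gives no verdict.

- **Nut and plate:** the last wrist picture put the wings at about 44°, which is 8.65 rad (needs 8.2 to 9.0). The plate's underside came out about 32.7 mm up (limit 34.5 mm), after adding the 0.8 mm by which the depth camera reads low.
- **Force:** readings after each move while pushing stayed around 2 to 2.5 N. They are taken only at the end of a move, so brief peaks between them would not show.
- **Everything else:** the final scene picture shows the loose cells, screwdriver, meter and empty station unchanged. The arm stood clear above the station, touching nothing.
- **What disagreed:** the first stroke ended about 13° short of plan, because I had the finger width wrong. I lengthened the second stroke to make up for it.

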